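# Release the latched key of the spray-booth control box

### The job

One of the four identical keys on the plywood control box has been left latched down, and it cannot be told by eye: tap the keys lightly with a closed fingertip to find the one that does not give, then press that one firmly down until its latch lets go and draw back so that it springs up. The free keys may only be tapped, never pushed half way down or more; do not pick up or push aside the paints, the figure or the other things around.

Things in the scene. Friction and masses are not known exactly. Their poses are not given: they have to be found in the camera images.
- control_box: plywood control box, 150 (x) x 260 (y) x 50 mm high, fixed to the bench, turned up to 0.45 rad. Origin: centre of its underside. The keys stand in a row along its y axis, 20 mm to -x of its centre, at y = -67.5, -22.5, 22.5 and 67.5 mm, in a black inlay. Two small loose things stand on its back ledge, about 50 mm to +x of its centre, at most 42 mm tall.
- key_a: one of four identical ivory push keys, cap 26 mm (box x) x 30 mm (box y), moving straight up and down. Origin: centre of the cap's top face (moves with the key), z up. Cap tops stand unevenly, 14 to 17 mm above the box's top, free and latched alike, so height does not tell which is latched; any of the four may be.
- key_b: another of the four keys, same size and origin as key_a. Any key that is free yields softly (1.4 N to start it, then 0.3 N per mm, 10 mm of travel) and comes back up; it counts as pressed at half of its travel, 5 mm. Which letter sits at which place in the row varies.
- key_c: another of the four keys, same size, origin and behaviour as the others.
- key_d: another of the four keys, same size and origin as key_a. Whichever key is latched feels hard: nothing under 5 N moves it. Pushed at least 4.5 mm down from where it stands (7 to 8 N; solid stop at 7 mm) its latch lets go, and when the finger is withdrawn it springs up to 4 mm above its starting height.
- switch_a (a joint): plunger of the switch hidden in the box under key_a, in m: 0 at the start, positive downwards, 0.005 = switched. A free key drives it one to one; the latched key drives it only half as far as it moves, so pressing that one home (7 mm) never reaches 0.005, and it reads -0.002 once released.
- switch_b (a joint): plunger of the switch hidden in the box under key_b, in m: 0 at the start, positive downwards, 0.005 = switched. A free key drives it one to one; the latched key drives it only half as far as it moves, so pressing that one home (7 mm) never reaches 0.005, and it reads -0.002 once released.
- switch_c (a joint): plunger of the switch hidden in the box under key_c, in m: 0 at the start, positive downwards, 0.005 = switched. A free key drives it one to one; the latched key drives it only half as far as it moves, so pressing that one home (7 mm) never reaches 0.005, and it reads -0.002 once released.
- switch_d (a joint): plunger of the switch hidden in the box under key_d, in m: 0 at the start, positive downwards, 0.005 = switched. A free key drives it one to one; the latched key drives it only half as far as it moves, so pressing that one home (7 mm) never reaches 0.005, and it reads -0.002 once released.
- dropper_blue: loose dropper bottle of paint, blue band and cap, 25 mm diameter, 70 mm tall, upright on the bench near the box; origin at the centre of its underside. To be left alone.
- dropper_black: loose dropper bottle of paint, black band and cap, 25 mm diameter, 70 mm tall, upright on the bench near the box; origin at the centre of its underside. To be left alone.
- dropper_ochre: loose dropper bottle of paint, ochre band and cap, 25 mm diameter, 70 mm tall, upright on the bench near the box; origin at the centre of its underside. To be left alone.
- paint_jar: loose amber glass jar with a red cap, 28 mm diameter, 32 mm tall, on the back ledge of the box; origin at the centre of its underside. To be left alone.
- figure: loose grey miniature figure on a black round base of 25 mm diameter, 42 mm tall, on the back ledge of the box; origin at the centre of its underside. To be left alone.
- road_wheel: loose bright steel model road wheel lying flat, 28 mm diameter, 10 mm thick, on the bench in front of the box; origin at the centre of its underside. To be left alone.
- brush: loose artist's paint brush with a red handle, 160 mm long and 8 mm thick, lying on the bench in front of the box, its x axis along the handle; origin under its middle. To be left alone.

How it is judged:
By the outcome, as a careful person would: the job done as asked, in the order asked, and still so for the second after the job is handed in, with the robot touching nothing.
It also fails if it takes over 58 s, if anything falls off the work surface, if the arm or the gripper's body presses on something with over 40 N, if the wrist force passes 120 N, or if a joint passes its speed limit or range.

### The arm

A 6-joint arm with a two-finger parallel gripper is mounted at the origin on the work surface. World frame = base frame: x ahead of the robot, y to its left, z up, the work surface at z = 0. Lengths are in m, angles in degrees, forces in N, time in s.
With the tool pointing down it reaches from about 0.325 to 0.775 m from the base axis. Payload 5.5 kg.
Tool frame: the origin (TCP) lies between the finger pads; the fingertips stand 25 mm ahead of it and the grasp point (between the pads) lies 6 mm ahead of it; z points along the fingers, y is the line along which they close (so a half turn about z gives the same grasp; the last joint's range is limited). The gripper opens to 85 mm and grips with 20 to 120 N. Pads are 22 mm wide; open, the fingers measure 114 mm over their backs; the gripper's body (76 mm by 85 mm) begins 54 mm behind the grasp point. The pads swing forward as they close: fully open they stand 13 mm farther back than shut.
Start: joints at [-76.645, 5.22, 70.514, -0, 104.267, -3.249], TCP at [0.171, -0.575, 0.256] pointing down, gripper open.
Joint ranges: [-164.24, 164.24], [-49.07, 125.15], [9.68, 141.18], [-86.29, 266.29], [3.28, 154.24], [-151.56, 151.56]. Speed limits (degrees/s): [147.25, 147.25, 172.46, 180, 180, 180].

### API

Orientations are given as [roll, pitch, yaw] about the fixed x, y, z axes, in that order (R = Rz(yaw) Ry(pitch) Rx(roll)).
In Python, from workcell import observe, capture, calibration, hand_in gives the robot as it stands.
- The arm moves only by the tool send_rows, never from a script. Its argument "steps" is text: rows parted by semicolons, each of 5 numbers parted by spaces: the shift along the tool's x, y, z in mm, then the turn about the tool's z in degrees, then the gripper command: -1 is shut, 1 is fully open, values between are in proportion. In form: dx dy dz spin hand; .... A call has 1 to 20 rows; each row is the pose to reach, as a shift and turn from the pose commanded when the call began, along the tool's axes at that moment; what a row does not reach only later rows make up. A row lasts 1/8 s, in which the tool goes at most 62.5 mm and 10.7 degrees, less where a joint would pass 70% of its speed; a pose out of reach is approached as far as the arm can. A call with a gripper value outside its range is refused whole. The fingers move at their own pace and stop on an object; "force" is the grip in N (left out, the last holds). Time passes only in rows, so rows that repeat a pose let the fingers close. It gives the time, the measured TCP pose, the force, the opening and the grip force at its end, in the units of the state.
- observe(): the state, without advancing time (a new reading comes with each control period).
- capture(name): name is "scene" or "top"; returns the picture (384x512x3 uint8, red, green, blue); there is no depth.
- calibration(name): a dict with "fovy" (degrees; the focal length in pixels is half the picture's height over the tangent of half this angle, whatever the lens; pixels are square), "cx", "cy" (the principal point, pixels), "distortion" ([k1, k2, p1, p2, k3] as OpenCV has them; the pictures are not rectified), "rvec" (rotation vector, rad) and "tvec" (3), from world to camera coordinates, as OpenCV has them. Camera axes: x right, y down, z forward; pixel columns grow to the right and rows downward; lengths in m; the calibration is good to about 2 mm. A picture is of the moment at which its call begins. calibration takes no time and is no camera call.
- hand_in(): hands the job in; it is judged then, once.
The state is a dict: "time": time; "joint_positions": joint angles; "joint_vel": joint speeds; "joint_efforts": joint torques, N m; "position": TCP position; "orientation": TCP orientation; "force": force on the tool from outside, world axes, zero at the start; "torque": the same for the moment, N m; "gripper_width": finger opening in m; "grip_force": force on a finger pad.
Only numpy, scipy, OpenCV 4.12 (cv2) and the standard library are available. Lean on these libraries where they do the work, as an engineer would, in place of code of your own. Each camera call takes 0.05 s, during which the arm holds its last target. There are 200 camera calls.

## Working session

There is one attempt and no reset: what is moved stays moved. The work goes in short steps, Python scripts to look and compute and a tool call to move; the robot and the scene stay as the last step left them, time stands still between calls to the robot, and variables do not carry over. Pictures are saved under pics/ and viewed, at most 10 in all, crops included, and the job is handed in when it is done.

Besides the shell and the picture viewer there is one more tool, called after "Request:" by a JSON object that holds its "op" and its "data". send_rows: Moves the arm, as the interface text tells. Its arguments: {"type":"object","properties":{"steps":{"type":"string"},"force":{"type":"number"}},"required":["steps"]}

```bash
mkdir -p pics
python3 - <<'E'
from workcell import *
import cv2
for n in("scene","top"):
    cv2.imwrite(f"pics/{n}0.png",cv2.resize(capture(n)[:,:,::-1],(800,600)))
    print(calibration(n))
print(observe())
E
```

```text
{'fovy': 53.25570463575812, 'cx': 258.24831858718534, 'cy': 193.2780135117031, 'distortion': array([-0.10115499,  0.        ,  0.        ,  0.        ,  0.        ]), 'rvec': array([ 1.82656603,  1.73546976, -0.66504322]), 'tvec': array([-0.07460094, -0.34714488,  1.26212539])}
{'fovy': 57.057411745168906, 'cx': 254.81603033406398, 'cy': 194.63901865137262, 'distortion': array([-0.00212971,  0.        ,  0.        ,  0.        ,  0.        ]), 'rvec': array([ 2.11886161, -2.15478971,  0.14542037]), 'tvec': array([0.03512948, 0.56390605, 0.657694  ])}
{'time': 0.1, 'joint_positions': array([-7.66454113e+01,  5.26059249e+00,  7.05758885e+01, -1.18088042e-03,
        1.04265569e+02, -3.24868733e+00]), 'joint_vel': array([-0.05927089, -0.08993105, -0.1511767 ,  0.08780245, -0.05134362,
       -0.0732879 ]), 'joint_efforts': array([ 3.06791255e-03, -4.60217857e+01, -4.19217074e+01, -6.20330027e-07,
        1.06195587e-02,  1.94313191e-05]), 'position': array([ 0.17139094, -0.57478798,  0.25523615]), 'orientation': array([-1.79898049e+02, -4.64001278e-03,  1.66029819e+01]), 'force': array([ 0.33381199, -0.35866486, -0.46256855]), 'torque': array([ 0.02503318, -0.00592287,  0.01703766]), 'grip_force': 0.0, 'gripper_width': 0.08533667699159814}
```

View pics/scene0.png

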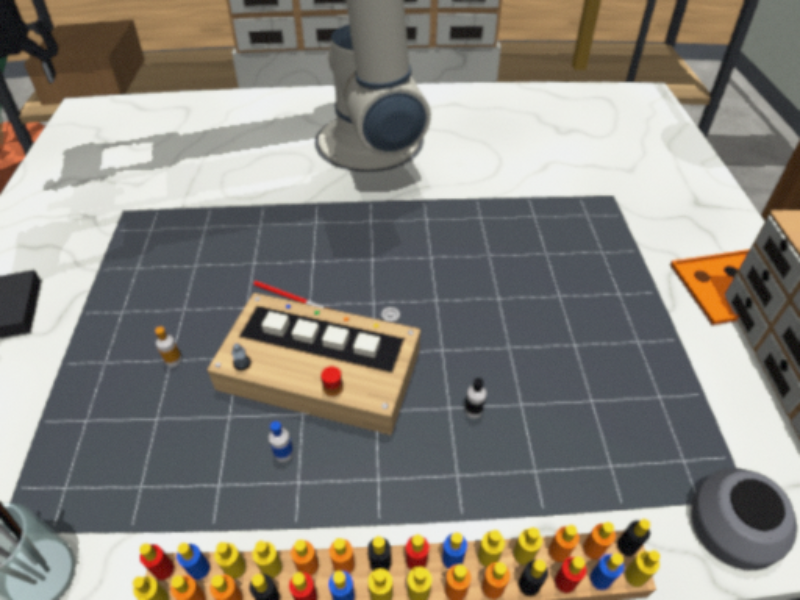

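View pics/top0.png

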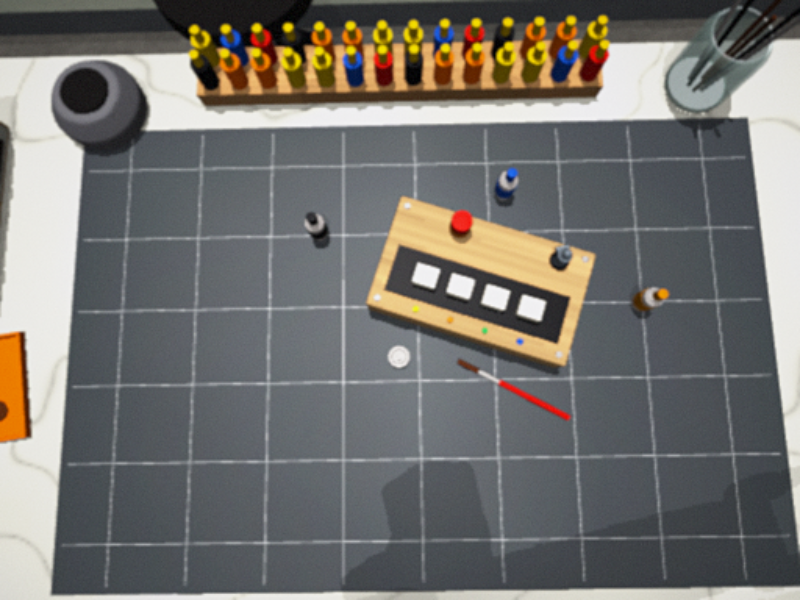

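The scene picture (800x600) shows the box with caps at (275,323), (305,331), (336,337), (367,345). In the top picture they are at (531,308), (495,298), (460,287), (426,276). The figure and jar stand on the back ledge, and the bottles are clear of the row.

```bash
cat > h.py <<'E'
from workcell import *
import cv2, numpy as np
def cam(n):
    c=calibration(n); f=192/np.tan(np.radians(c["fovy"]/2))
    K=np.array([[f,0,c["cx"]],[0,f,c["cy"]],[0,0,1]])
    R=cv2.Rodrigues(c["rvec"])[0]; return K,np.array(c["distortion"]),R,np.array(c["tvec"])
def norm(n,p):
    K,d,R,t=cam(n); return cv2.undistortPoints(np.float64(p).reshape(-1,1,2),K,d).reshape(-1,2)
def plane(n,p,z):
    K,d,R,t=cam(n); q=norm(n,p); C=-R.T@t
    r=np.c_[q,np.ones(len(q))]@R
    return C+r*((z-C[2])/r[:,2])[:,None]
def tri(a,b):
    P=[np.c_[cam(n)[2],cam(n)[3]] for n in("scene","top")]
    X=cv2.triangulatePoints(P[0],P[1],norm("scene",a).T,norm("top",b).T); return (X[:3]/X[3]).T
def caps(n,roi,th):
    im=capture(n); m=np.zeros(im.shape[:2],np.uint8); x0,y0,x1,y1=roi
    m[y0:y1,x0:x1]=((im.min(2)>th)[y0:y1,x0:x1])*255
    k,_,s,c=cv2.connectedComponentsWithStats(m)
    i=[j for j in range(1,k) if s[j,4]>60]
    return im,m,c[i],s[i]
E
python3 - <<'E'
from h import *
S=caps("scene",(150,190,262,232),170); T=caps("top",(255,160,360,215),200)
for A in(S,T): print(A[2].round(1).tolist(),A[3].tolist())
a=S[2][np.argsort(S[2][:,0])]; b=T[2][np.argsort(-T[2][:,0])]
if len(a)==len(b)==4:
    X=tri(a,b); print(X.round(4)); print(plane("top",b,.0655).round(4),plane("scene",a,.0655).round(4))
    d=X[3]-X[0]; print("yaw",np.degrees(np.arctan2(-d[0],d[1])),np.linalg.norm(d[:2]))
cr=[cv2.resize(S[0][190:235,150:260],(700,286)),cv2.resize(T[0][165:215,255:365],(700,300))]
cv2.imwrite("pics/crop.png",np.vstack(cr)[:,:,::-1])
E
```

```text
[[175.5, 205.0], [194.8, 210.0], [214.2, 214.2], [234.3, 218.9]] [[168, 200, 16, 11, 116], [187, 205, 16, 11, 121], [207, 209, 15, 11, 122], [227, 214, 16, 11, 128]]
[[272.1, 175.8], [294.4, 182.6], [316.9, 189.6], [339.8, 196.5]] [[264, 169, 17, 15, 184], [286, 175, 17, 16, 187], [309, 182, 17, 16, 187], [332, 189, 17, 16, 188]]
[[ 0.5551 -0.1377  0.0616]
 [ 0.5696 -0.0948  0.0594]
 [ 0.5839 -0.0519  0.0602]
 [ 0.5984 -0.009   0.0597]]
[[ 0.5545 -0.1367  0.0655]
 [ 0.5686 -0.0938  0.0655]
 [ 0.5829 -0.0512  0.0655]
 [ 0.5972 -0.0086  0.0655]] [[ 0.5584 -0.1369  0.0655]
 [ 0.5748 -0.0939  0.0655]
 [ 0.5883 -0.0516  0.0655]
 [ 0.603  -0.0089  0.0655]]
yaw -18.582855729277423 0.13584270357576042
```

View pics/crop.png

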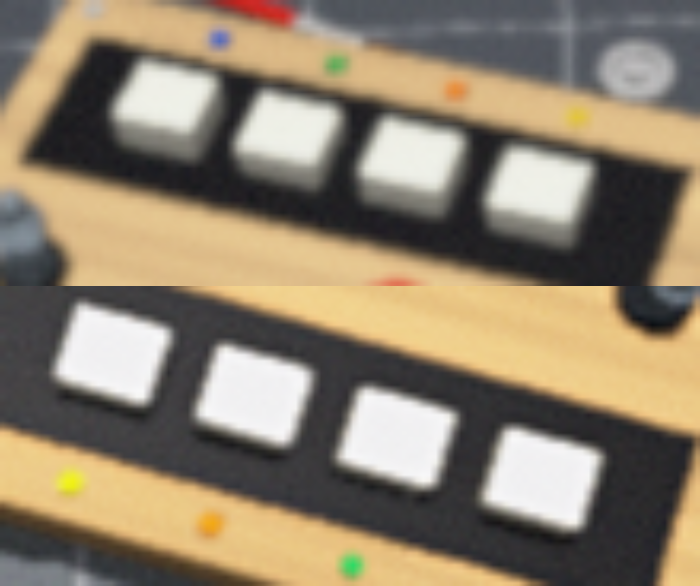

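Request:
{"op": "send_rows", "data": {"steps": "20 -12 0 2 -1; 55 -34 0 5 -1; 95 -60 0 8 -1; 140 -88 0 11 -1; 185 -116 0 14 -1; 230 -144 0 17 -1; 275 -172 10 20 -1; 320 -200 25 23 -1; 365 -228 40 26 -1; 405 -254 55 29 -1; 440 -276 70 32 -1; 470 -295 85 34 -1; 488 -306 100 35.2 -1; 494 -310 110 35.2 -1; 494 -310 120 35.2 -1; 494 -310 125 35.2 -1; 494 -310 125 35.2 -1; 494 -310 125 35.2 -1", "force": 40}}

```text
time: 2.45
position: [0.5563, -0.1373, 0.132]
orientation: [180.0, -0.1, -18.6]
force: [-0.2, 0.7, 1.6]
gripper_width: 0.0001
grip_force: 0.0
```

Run:
```python
from h import *
o=observe();print(o['time'],o['position'],o['orientation'],o['force'],o['gripper_width'])
im=capture("scene");im2=capture("top")
cv2.imwrite("pics/n1.png",np.vstack([cv2.resize(im[150:250,130:330],(600,300)),cv2.resize(im2[140:240,230:430],(600,300))])[:,:,::-1])
```

```text
2.45 [ 0.55628334 -0.13732895  0.13200358] [ 1.79998295e+02 -6.25117263e-02 -1.86389030e+01] [-0.16703353  0.72103339  1.58684528] 0.00010812814436478615
```

View pics/n1.png

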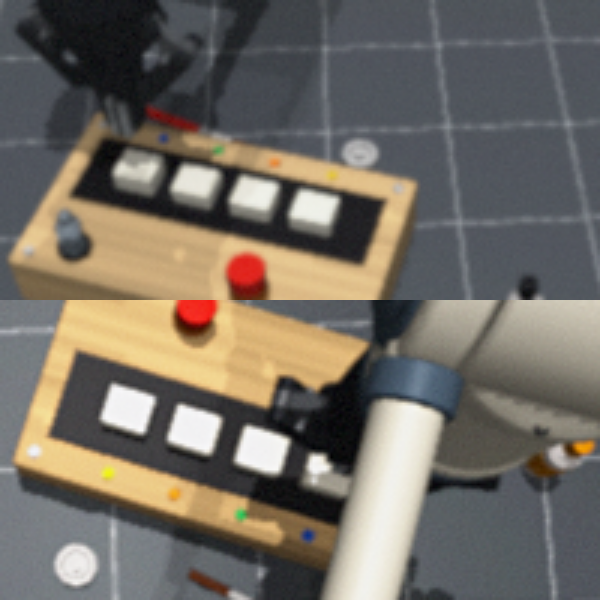

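The closed finger is over key 1 in both views, with the objects on the ledge clear. I'll descend in steps, watching the force.

Request:
{"op": "send_rows", "data": {"steps": "0 0 10 0 -1; 0 0 20 0 -1; 0 0 30 0 -1; 0 0 35 0 -1; 0 0 37 0 -1; 0 0 37 0 -1; 0 0 37 0 -1; 0 0 37 0 -1"}}

```text
time: 3.55
position: [0.5565, -0.1368, 0.0947]
orientation: [-180.0, -0.0, -18.6]
force: [-1.1, -0.2, 0.0]
gripper_width: -0.0002
grip_force: 0.0
```

Request:
{"op": "send_rows", "data": {"steps": "0 0 1 0 -1; 0 0 1 0 -1; 0 0 1 0 -1"}}

```text
time: 3.92
position: [0.5562, -0.1368, 0.0932]
orientation: [180.0, 0.0, -18.6]
force: [0.1, 0.4, 0.8]
gripper_width: -0.0004
grip_force: 0.0
```

Request:
{"op": "send_rows", "data": {"steps": "0 0 1 0 -1; 0 0 1 0 -1; 0 0 1 0 -1"}}

```text
time: 4.3
position: [0.5563, -0.1368, 0.0922]
orientation: [-180.0, 0.0, -18.6]
force: [0.3, -0.1, 1.2]
gripper_width: 0.0004
grip_force: 0.0
```

Request:
{"op": "send_rows", "data": {"steps": "0 0 1 0 -1; 0 0 1 0 -1; 0 0 1 0 -1"}}

```text
time: 4.68
position: [0.5563, -0.1368, 0.0915]
orientation: [180.0, -0.0, -18.6]
force: [0.2, 0.4, 1.9]
gripper_width: -0.0002
grip_force: 0.6
```

Request:
{"op": "send_rows", "data": {"steps": "0 0 1 0 -1; 0 0 1 0 -1; 0 0 1 0 -1"}}

```text
time: 5.05
position: [0.5564, -0.1368, 0.0904]
orientation: [-180.0, -0.0, -18.6]
force: [0.2, -0.1, 2.0]
gripper_width: 0.0001
grip_force: 0.7
```

Request:
{"op": "send_rows", "data": {"steps": "0 0 1 0 -1; 0 0 1 0 -1; 0 0 1 0 -1"}}

```text
time: 5.42
position: [0.5563, -0.1368, 0.0894]
orientation: [180.0, -0.0, -18.6]
force: [0.3, -0.3, 1.5]
gripper_width: 0.0
grip_force: 0.9
```

Key 1 yields softly, about 1.7 N over 2.5 mm, so it is free. Moving on to key 2.

Request:
{"op": "send_rows", "data": {"steps": "0 0 -10 0 -1; 0 0 -20 0 -1; 0 -15 -20 0 -1; 0 -30 -20 0 -1; 0 -45 -20 0 -1; 0 -45 -20 0 -1; 0 -45 -12 0 -1; 0 -45 -6 0 -1; 0 -45 -4 0 -1; 0 -45 -4 0 -1; 0 -45 -4 0 -1; 0 -45 -4 0 -1"}}

```text
time: 6.92
position: [0.5708, -0.0942, 0.0936]
orientation: [-180.0, -0.0, -18.6]
force: [-0.0, -0.0, 0.3]
gripper_width: -0.0001
grip_force: 0.0
```

Request:
{"op": "send_rows", "data": {"steps": "0 0 1 0 -1; 0 0 2 0 -1; 0 0 2 0 -1; 0 0 2 0 -1"}}

```text
time: 7.42
position: [0.5706, -0.0941, 0.0912]
orientation: [-180.0, 0.0, -18.6]
force: [-0.3, -0.3, 0.0]
gripper_width: -0.0
grip_force: 0.0
```

Request:
{"op": "send_rows", "data": {"steps": "0 0 1 0 -1; 0 0 1 0 -1; 0 0 1 0 -1"}}

```text
time: 7.8
position: [0.5706, -0.0941, 0.0903]
orientation: [-180.0, 0.0, -18.6]
force: [-0.3, -0.1, -0.4]
gripper_width: 0.0001
grip_force: 0.0
```

Request:
{"op": "send_rows", "data": {"steps": "0 0 1 0 -1; 0 0 1 0 -1; 0 0 1 0 -1"}}

```text
time: 8.18
position: [0.5706, -0.0941, 0.0893]
orientation: [180.0, 0.0, -18.6]
force: [-0.8, -1.0, -0.3]
gripper_width: 0.0002
grip_force: 0.0
```

Request:
{"op": "send_rows", "data": {"steps": "0 0 1 0 -1; 0 0 1 0 -1; 0 0 1 0 -1"}}

```text
time: 8.55
position: [0.5707, -0.0941, 0.0889]
orientation: [-180.0, -0.0, -18.6]
force: [-1.8, 0.6, 5.6]
gripper_width: -0.0001
grip_force: 2.6
```

Request:
{"op": "send_rows", "data": {"steps": "0 0 1 0 -1; 0 0 1 0 -1; 0 0 1 0 -1"}}

```text
time: 8.93
position: [0.5707, -0.0941, 0.0878]
orientation: [-180.0, -0.0, -18.6]
force: [-2.9, 0.2, 3.6]
gripper_width: -0.0
grip_force: 2.6
```

Request:
{"op": "send_rows", "data": {"steps": "0 0 0 0 -1; 0 0 0 0 -1"}}

```text
time: 9.18
position: [0.5707, -0.0941, 0.0878]
orientation: [-180.0, -0.0, -18.6]
force: [-2.4, 1.6, 4.8]
gripper_width: -0.0001
grip_force: 2.6
```

Request:
{"op": "send_rows", "data": {"steps": "0 0 0.5 0 -1; 0 0 0.5 0 -1; 0 0 0.5 0 -1"}}

```text
time: 9.55
position: [0.5707, -0.0941, 0.0875]
orientation: [-180.0, -0.0, -18.6]
force: [-2.3, 0.5, 5.4]
gripper_width: 0.0002
grip_force: 2.8
```

Key 2 pushes back with about 5 N over 1 mm, where key 1 gave 1.7 N, so it looks latched. I'll confirm slightly deeper, still under half travel.

Request:
{"op": "send_rows", "data": {"steps": "0 0 0.8 0 -1; 0 0 1.6 0 -1; 0 0 1.6 0 -1; 0 0 1.6 0 -1"}}

```text
time: 10.05
position: [0.5707, -0.0941, 0.086]
orientation: [-180.0, -0.0, -18.6]
force: [-3.6, 0.3, 6.2]
gripper_width: 0.0001
grip_force: 3.1
```

6.2 N at about 3 mm, so this is the latched key. Pressing firmly to about 6.3 mm.

Request:
{"op": "send_rows", "data": {"steps": "0 0 1 0 -1; 0 0 2 0 -1; 0 0 3 0 -1; 0 0 3.5 0 -1; 0 0 3.5 0 -1; 0 0 3.5 0 -1"}}

```text
time: 10.8
position: [0.5707, -0.0941, 0.0828]
orientation: [-180.0, -0.0, -18.6]
force: [-4.0, 0.5, 7.8]
gripper_width: 0.0003
grip_force: 3.9
```

Request:
{"op": "send_rows", "data": {"steps": "0 0 -3 0 -1; 0 0 -10 0 -1; 0 0 -25 0 -1; 0 0 -50 0 -1; 0 0 -80 0 -1; 0 0 -120 0 -1; -30 20 -150 0 -1; -60 60 -160 0 -1; -90 100 -160 0 -1; -120 150 -160 0 -1; -150 200 -160 0 -1; -170 250 -160 0 -1; -180 290 -160 0 -1; -180 310 -160 0 -1; -180 310 -160 0 -1; -180 310 -160 0 -1"}}

```text
time: 12.8
position: [0.3014, -0.33, 0.2418]
orientation: [-180.0, -0.0, -18.6]
force: [0.0, 0.7, 0.1]
gripper_width: 0.0003
grip_force: 0.0
```

Run:
```python
from h import *
S=caps("scene",(150,190,262,232),170); T=caps("top",(255,160,360,215),200)
for A in(S,T): print(A[2].round(1).tolist(),A[3].tolist())
a=S[2][np.argsort(S[2][:,0])]; b=T[2][np.argsort(-T[2][:,0])]
if len(a)==len(b)==4: print(tri(a,b).round(4))
o=observe();print(o['time'],o['position'],o['force'])
cv2.imwrite("pics/end.png",np.vstack([cv2.resize(S[0][150:250,100:300],(600,300)),cv2.resize(T[0][110:240,180:440],(600,300))])[:,:,::-1])
```

```text
[[175.5, 205.0], [194.5, 209.0], [214.2, 214.2], [234.3, 218.9]] [[168, 200, 16, 11, 115], [187, 204, 16, 11, 120], [207, 209, 15, 11, 122], [227, 214, 16, 11, 127]]
[[272.1, 175.8], [294.4, 182.7], [317.2, 189.3], [339.8, 196.5]] [[264, 169, 17, 15, 184], [286, 175, 17, 16, 186], [309, 182, 17, 16, 191], [332, 189, 17, 16, 188]]
[[ 0.5551 -0.1377  0.0617]
 [ 0.5696 -0.0949  0.0631]
 [ 0.5838 -0.052   0.0601]
 [ 0.5984 -0.009   0.0596]]
12.9 [ 0.30166987 -0.32978731  0.24183552] [ 0.38240742 -0.14949566  0.21877257]
```

View pics/end.png

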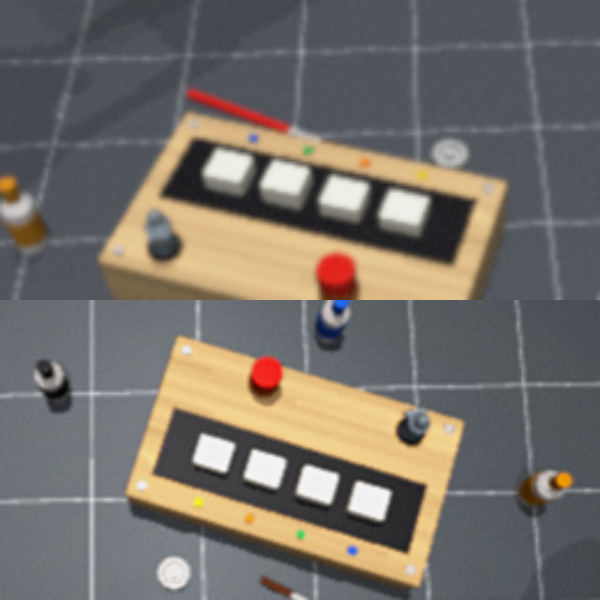

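Only key 2 changed: it now stands 3.7 mm higher by triangulation, from 59.4 to 63.1 mm. The other caps and the loose things in view are where they were, and the arm is clear.

```bash
python3 -c "from workcell import *; print(hand_in())"
```

```text
the job is handed in; nothing more can be done
None
```

I found the latched key, the second from the robot's right (−y) end of the row, and pressed it about 6 mm at 7.8 N; it sprang up about 3.7 mm, no other key was pressed, the loose things in view had not moved, and the job is handed in.

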